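# Rack the abrasive wheels by size

## Robot

A 6-joint arm with a two-finger parallel gripper is mounted at the origin on a cart in front of the work surface, level with it; the furniture and walls round the work are solid. World frame = base frame: x ahead of the robot, y to its left, z up, the work surface at z = 0. Lengths are in m, angles in rad, forces in N, time in s.
With the tool pointing down it reaches from about 0.25 to 0.725 m from the base axis. Payload 4 kg.
Tool frame: the origin (TCP) lies at the very end of the fingers, on their centre line; the grasp point (between the pads) lies 19 mm behind it; z points along the fingers, y is the line along which they close (so a half turn about z gives the same grasp; the last joint's range is limited). The gripper opens to 85 mm and grips with 20 to 120 N. Pads are 22 mm wide; open, the fingers measure 114 mm over their backs; the gripper's body (76 mm by 85 mm) begins 54 mm behind the grasp point. The pads swing forward as they close: fully open they stand 13 mm farther back than shut.
Start: joints at [1.305, 0.241, 0.005, 1.335, 0, 1.571], TCP at [0.131, 0.482, 0.231] pointing down, gripper open.
Joint ranges: [-2.72, 2.72], [-1.05, 1.87], [-1.09, 1.28], [-1.99, 2.15], [-1.42, 1.44], [-3.14, 3.14]. Speed limits (rad/s): [2.79, 2.79, 3.14, 3.14, 3.14, 3.14].

## Interface

Orientations are given as a unit quaternion [x, y, z, w].
In Python, from workcell import bot, vision, workorder gives the robot as it stands.
- The arm moves only by the shell command python3 -m creep 'ROWS' [OPENING]. ROWS is JSON, a list of rows, each a list of 2 entries, a list of its own where there are three numbers: the shift along the tool's x, y, z in mm, then the turn, a rotation vector about the tool's x, y, z in rad. In form: [[[dx, dy, dz], [wx, wy, wz]], ...]. A call has 1 to 12 rows; each row shifts and turns the commanded pose from where the row before left it, along the tool's axes as they then stand; what a row does not reach is not made up. A row lasts 1/8 s, in which the tool goes at most 62.5 mm and 10.7 degrees, less where a joint would pass 70% of its speed; a pose out of reach is approached as far as the arm can. A call is refused whole if a number of a shift passes 62.5 or a number of a turn 0.188, either way. A call with a gripper value outside its range is refused whole. OPENING is the finger opening in mm, from 0 to 85.4, set as the call begins (- or left out, the last holds). The fingers move at their own pace and stop on an object; the grip force is fixed at half the most. Time passes only in rows, so rows that do not move let the fingers close. It gives the time, the measured TCP pose, the force, the opening and the grip force at its end, in the units of the state.
- bot.get_obs(): the state, without advancing time (a new reading comes with each control period).
- vision.camera(name): name is "scene" or "side" or "wrist"; returns a dict with "image" (480x640x3 uint8, blue, green, red), "z_map" (480x640 float32, m along the optical axis (not along the pixel's ray), 0 where there is no reading), "K" (3x3 intrinsics, pixels), "rvec" (rotation vector, rad) and "tvec" (3), from world to camera coordinates, as OpenCV has them; the wrist camera has in their place "tool_from_camera" (4x4, takes a point from camera to tool coordinates, whose origin is the TCP and whose axes are the flange's). Camera axes: x right, y down, z forward; pixel columns grow to the right and rows downward; lengths in m; the calibration is good to about 2 mm. The wrist camera is an equidistant fisheye: a pixel r from the principal point sees the ray r / f radians off the axis. A picture is of the moment at which its call begins: read the wrist's pose just before it.
- workorder.job_done(): hands the job in; it is judged then, once.
Trained networks look in a picture, given as the dict that the camera call returned (one of the last four; its "shot" number tells which), for a name from the list of things; names that differ only in an ending like _2 or _b are one class to them, and where a whole thing is asked for, a point or a joint stands for the part that bears it (a point fixed in the world has none). Each returns a list of dicts, best first, with "score" (0 to 1); they miss things now and then, are a little off and sometimes report something else, mostly with a low value. They report only what shows in the picture. A call takes as long as a camera call.
- vision.spot_in(picture, query): "position" ([column, row] in pixels, amid what is visible of it).
- vision.place_of(picture, query): "position" ([column, row] in pixels: a listed point, or the origin of a listed thing).
The state is a dict: "clock": time; "joint_pos": joint angles; "joint_vel": joint speeds; "tau": joint torques, N m; "eef_pos": TCP position; "tool_rot": TCP orientation; "ft_force": force on the tool from outside, world axes, zero at the start; "ft_torque": the same for the moment, N m; "grip_width": finger opening in m; "grasp_force": force on a finger pad.
Only numpy, scipy, OpenCV 4.12 (cv2) and the standard library are available. Lean on these libraries where they do the work, as an engineer would, in place of code of your own. Each camera call takes 0.05 s, during which the arm holds its last target. There are 200 camera calls.

## Task

Put the four loose grey abrasive wheels away on the wooden rack in order of size: the smallest wheel on the thinnest pin, the next on the next thicker pin and so on along the row, with the largest on the thickest pin. Each wheel must lie flat, pushed right down onto the collar at the foot of its pin, and be let go.

Things in the scene. Friction and masses are not known exactly. Their poses are not given: they have to be found in the camera images.
- wheel_1_center (a point): the smallest of four loose grey abrasive wheels: a flat disc 32 mm across, 20 mm thick, with a 14 mm bore through it, steel-bushed, a thin card ring round the bore. Lies flat on a 2 mm sheet of card; the other wheels, a felt bob in the middle of the four and another outside, midway between two, lie near it, gaps 18 mm or more. This point: its centre, half-way up, in the bore; z is the wheel's axis
- wheel_2_center (a point): the second smallest of four loose grey abrasive wheels: a flat disc 42 mm across, 20 mm thick, with a 17 mm bore through it, steel-bushed, a thin card ring round the bore. Lies flat on a 2 mm sheet of card; the other wheels, a felt bob in the middle of the four and another outside, midway between two, lie near it, gaps 18 mm or more. This point: its centre, half-way up, in the bore; z is the wheel's axis
- wheel_3_center (a point): the second largest of four loose grey abrasive wheels: a flat disc 52 mm across, 20 mm thick, with a 20 mm bore through it, steel-bushed, a thin card ring round the bore. Lies flat on a 2 mm sheet of card; the other wheels, a felt bob in the middle of the four and another outside, midway between two, lie near it, gaps 18 mm or more. This point: its centre, half-way up, in the bore; z is the wheel's axis
- wheel_4_center (a point): the largest of four loose grey abrasive wheels: a flat disc 62 mm across, 20 mm thick, with a 24 mm bore through it, steel-bushed, a thin card ring round the bore. Lies flat on a 2 mm sheet of card; the other wheels, a felt bob in the middle of the four and another outside, midway between two, lie near it, gaps 18 mm or more. This point: its centre, half-way up, in the bore; z is the wheel's axis
- pin_1_seat (a point): foot of the thinnest of four upright steel pins in a row on the fixed wooden rack (226 x 78 mm, top 18 mm above the mat). Pin 10 mm across for 11 mm, then tapering to 4 mm at its top, 30 mm up. This point: on its axis, on top of its 3 mm collar, where a wheel's underside rests; z up the pin, x along the row to the thick end. The row may point any way
- pin_2_seat (a point): foot of the second thinnest of four upright steel pins in a row on the fixed wooden rack (226 x 78 mm, top 18 mm above the mat). Pin 13 mm across for 11 mm, then tapering to 6 mm at its top, 30 mm up. It is 45 mm from the next thinner pin. This point: on its axis, on top of its 3 mm collar, where a wheel's underside rests; z up the pin, x along the row to the thick end. The row may point any way
- pin_3_seat (a point): foot of the second thickest of four upright steel pins in a row on the fixed wooden rack (226 x 78 mm, top 18 mm above the mat). Pin 16 mm across for 11 mm, then tapering to 9 mm at its top, 30 mm up. It is 55 mm from the next thinner pin. This point: on its axis, on top of its 3 mm collar, where a wheel's underside rests; z up the pin, x along the row to the thick end. The row may point any way
- pin_4_seat (a point): foot of the thickest of four upright steel pins in a row on the fixed wooden rack (226 x 78 mm, top 18 mm above the mat). Pin 20 mm across for 11 mm, then tapering to 13 mm at its top, 30 mm up. It is 65 mm from the next thinner pin. This point: on its axis, on top of its 3 mm collar, where a wheel's underside rests; z up the pin, x along the row to the thick end. The row may point any way

How it is judged:
By the outcome, as a careful person would: the job done as asked, in the order asked, and still so for the second after the job is handed in, with the robot touching nothing.
It also fails if it takes over 99 s, if anything falls off the work surface, if the arm or the gripper's body presses on something with over 40 N, if the wrist force passes 120 N, or if a joint passes its speed limit or range.

## Working session

There is one attempt and no reset: what is moved stays moved. The work goes in short steps, Python scripts to look and compute and a shell command to move; the robot and the scene stay as the last step left them, time stands still between calls to the robot, and variables do not carry over. Pictures are saved under pics/ and viewed, at most 14 in all, crops included, and the job is handed in when it is done.

```bash
mkdir -p pics; ls; cat > h.py <<'E'
import numpy as np, cv2
from scipy.spatial.transform import Rotation as R
from workcell import bot, vision, workorder
def pose():
    o=bot.get_obs(); return np.array(o['eef_pos']), R.from_quat(o['tool_rot'])
def cam_ray(c,uv,T=None):
    """origin, direction in world"""
    K=c['K']
    if 'rvec' in c:
        Rm=cv2.Rodrigues(np.array(c['rvec'],float))[0]; t=np.array(c['tvec'],float).ravel()
        d=np.linalg.inv(K)@np.array([uv[0],uv[1],1.]); return -Rm.T@t, Rm.T@d
    p,q=T; x=(uv[0]-K[0][2])/K[0][0]; y=(uv[1]-K[1][2])/K[1][1]; r=np.hypot(x,y)+1e-12
    d=np.array([x/r*np.sin(r),y/r*np.sin(r),np.cos(r)]); M=np.array(c['tool_from_camera'])
    return p+q.apply(M[:3,3]), q.apply(M[:3,:3]@d)
def at_z(c,uv,z,T=None):
    o,d=cam_ray(c,uv,T); return o+d*(z-o[2])/d[2]
E
python3 - <<'E'
from h import *
T=pose(); print(T[0],T[1].as_matrix().round(3).tolist())
s=vision.camera('scene'); w=vision.camera('wrist')
cv2.imwrite('pics/s0.png',s['image']); cv2.imwrite('pics/w0.png',w['image'])
print(s['K'],w['K'],w['tool_from_camera'])
for n in ['wheel_1_center','pin_1_seat']:
    z=.012 if 'wheel' in n else .021
    for nm,c,t in(('s',s,None),('w',w,T)):
        for r in vision.place_of(c,n)[:8]: print(nm,n,np.round(r['position']),round(r['score'],2),at_z(c,r['position'],z,t).round(3))
E
```

```text
pics
[0.13117961 0.48183362 0.23039183] [[-0.965, 0.263, -0.001], [0.263, 0.965, -0.002], [-0.0, -0.002, -1.0]]
[[572.55165424   0.         321.0392687 ]
 [  0.         572.55165424 236.48705017]
 [  0.           0.           1.        ]] [[371.64829954   0.         322.86533675]
 [  0.         371.64829954 247.130524  ]
 [  0.           0.           1.        ]] [[ 1.17426072e-03 -9.49358271e-01 -3.14193403e-01  8.03930237e-02]
 [ 9.99999245e-01  1.22828284e-03  2.60328853e-05  4.05600134e-04]
 [ 3.61203830e-04 -3.14193197e-01  9.49358997e-01 -1.42007782e-01]
 [ 0.00000000e+00  0.00000000e+00  0.00000000e+00  1.00000000e+00]]
s wheel_1_center [249. 257.] 0.55 [0.49  0.088 0.012]
w wheel_1_center [157. 476.] 0.58 [0.495 0.088 0.012]
s pin_1_seat [379. 251.] 0.59 [ 0.628 -0.125  0.021]
```

View pics/s0.png

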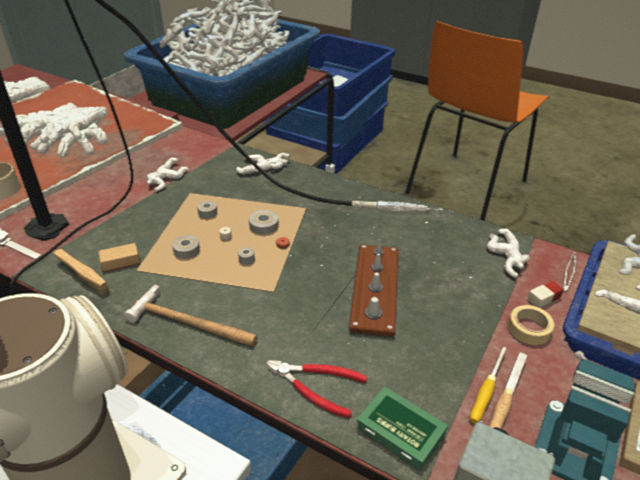

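```bash
python3 - <<'E'
from h import *
s=vision.camera('scene')
for n in ['wheel_%d_center'%i for i in(1,2,3,4)]+['pin_%d_seat'%i for i in (1,2,3,4)]:
    z=.012 if 'wheel' in n else .021
    for r in vision.place_of(s,n)[:8]: print(n,np.round(r['position']),round(r['score'],2),at_z(s,r['position'],z).round(3))
E
```

```text
wheel_1_center [247. 256.] 0.64 [0.491 0.093 0.012]
wheel_1_center [206. 209.] 0.33 [0.572 0.261 0.012]
wheel_2_center [208. 210.] 0.63 [0.573 0.256 0.012]
wheel_3_center [186. 245.] 0.88 [0.456 0.216 0.012]
wheel_4_center [265. 221.] 0.64 [0.603 0.127 0.012]
pin_1_seat [378. 250.] 0.43 [ 0.63  -0.122  0.021]
pin_3_seat [378. 285.] 0.7 [ 0.539 -0.166  0.021]
pin_4_seat [377. 313.] 0.5 [ 0.475 -0.195  0.021]
```

```bash
python3 - <<'E'
from h import *
s=vision.camera('scene'); z=s['z_map'];K=s['K']
Rm=cv2.Rodrigues(np.array(s['rvec'],float))[0]; t=np.array(s['tvec'],float).ravel()
v,u=np.mgrid[:480,:640]; d=np.stack([(u-K[0,2])/K[0,0]*z,(v-K[1,2])/K[1,1]*z,z],-1)
P=(d-t)@Rm
m=(z>0)&(P[...,2]>.04)&(P[...,0]>.1)&(P[...,0]<.9)&(abs(P[...,1])<.6)
import collections
c=collections.defaultdict(list)
for p in P[m]: c[tuple(np.round(p[:2]*10)/10)].append(p[2])
for k in sorted(c): print(tuple(map(float,k)),len(c[k]),round(float(min(c[k])),2),round(float(max(c[k])),2))
E
```

```text
(0.2, -0.4) 91 0.04 0.06
(0.3, -0.6) 78 0.07 0.08
(0.3, -0.5) 2262 0.04 0.08
(0.3, -0.4) 1633 0.04 0.06
(0.3, 0.5) 8 0.09 0.24
(0.4, -0.6) 2050 0.04 0.11
(0.4, -0.5) 2853 0.04 0.12
(0.4, 0.5) 2023 0.04 0.34
(0.5, -0.6) 146 0.06 0.11
(0.5, -0.5) 258 0.06 0.11
(0.5, -0.2) 134 0.04 0.05
(0.5, 0.4) 81 0.04 0.18
(0.5, 0.5) 465 0.15 0.43
(0.6, -0.6) 1337 0.04 0.09
(0.6, -0.5) 2041 0.04 0.08
(0.6, -0.1) 48 0.04 0.05
(0.6, 0.4) 501 0.06 0.42
(0.6, 0.5) 46 0.11 0.41
(0.7, -0.6) 427 0.06 0.09
(0.7, -0.5) 1540 0.04 0.09
(0.7, 0.2) 10 0.04 0.05
(0.7, 0.3) 306 0.04 0.17
(0.7, 0.4) 360 0.15 0.31
(0.8, -0.6) 198 0.06 0.09
(0.8, -0.5) 1110 0.04 0.09
(0.9, -0.5) 22 0.05 0.05
```

```bash
python3 -m creep '[[[-24,-20,0],[0,0,0]],[[-44,-22,0],[0,0,0]],[[-50,-21,0],[0,0,0]],[[-50,-20,0],[0,0,0]],[[-50,-20,0],[0,0,0]],[[-50,-20,0],[0,0,0]],[[-50,-20,0],[0,0,0]],[[-50,-20,0],[0,0,0]],[[-50,-20,0],[0,0,0]],[[-49,-8,0],[0,0,0]]]' 75 && python3 -m creep '[[[0,0,0],[0,0,-0.175]],[[0,0,0],[0,0,-0.175]],[[0,0,0],[0,0,-0.175]],[[0,0,0],[0,0,-0.175]],[[0,0,0],[0,0,0]],[[0,0,0],[0,0,0]]]'
cat > look.py <<'E'
from h import *
import sys
T=pose(); w=vision.camera('wrist'); cv2.imwrite('pics/%s.png'%sys.argv[1],w['image'])
x=T[1].as_matrix()[:,0]; print(T[0].round(4),'yaw',np.degrees(np.arctan2(x[1],x[0])).round(2),'tilt',T[1].as_matrix()[:,2].round(3))
for n in sys.argv[2:]:
    z=.012 if 'wheel' in n else .021
    for r in vision.place_of(w,n)[:2]:
        P=at_z(w,r['position'],z,T); print(n,np.round(r['position'],1),round(r['score'],2),P.round(4),'tool mm',(T[1].inv().apply(P-T[0])*1e3).round(1))
E
python3 look.py w1 wheel_{1,2,3,4}_center
```

```text
clock: 2.05
eef_pos: [0.5331, 0.1738, 0.2316]
tool_rot: [0.133, 0.991, 0.0, 0.0]
ft_force: [0.6, 0.9, 0.3]
grip_width: 0.075
grasp_force: 0.0
clock: 2.8
eef_pos: [0.5318, 0.1755, 0.2313]
tool_rot: [-0.214, 0.977, -0.0, -0.0]
ft_force: [-0.4, 0.3, -0.2]
grip_width: 0.0752
grasp_force: 0.0
[0.5318 0.1755 0.2313] yaw -155.26 tilt [-0. -0. -1.]
wheel_1_center [260.5 137.1] 0.78 [0.4909 0.0903 0.012 ] tool mm [ 72.7 -60.3 219.3]
wheel_2_center [375.5 279.8] 0.71 [0.5771 0.2583 0.012 ] tool mm [-75.8  56.2 219.3]
wheel_3_center [389.9 153.4] 0.68 [0.4527 0.211  0.012 ] tool mm [ 57.   65.3 219.3]
wheel_4_center [250.4 251. ] 0.8 [0.6029 0.1254 0.012 ] tool mm [-43.6 -75.3 219.3]
```

View pics/w1.png

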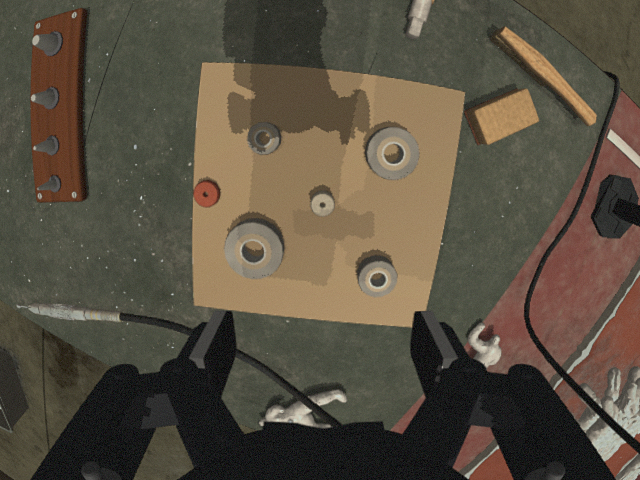

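```bash
cat > circ.py <<'E'
# refine wheel centres: depth-based top faces (z ~ 22 mm above the mat), min enclosing circle
from h import *
import sys
T=pose(); w=vision.camera('wrist'); zm=w['z_map'];K=w['K']
v,u=np.mgrid[:480,:640]; x=(u-K[0,2])/K[0,0]; y=(v-K[1,2])/K[1,1]; r=np.hypot(x,y)+1e-9
t=np.tan(r)/r; d=np.stack([x*t*zm,y*t*zm,zm],-1); M=np.array(w['tool_from_camera'])
P=T[1].apply((d.reshape(-1,3)@M[:3,:3].T+M[:3,3])).reshape(480,640,3)+T[0]
h=P[...,2]; lo,hi=float(sys.argv[1]),float(sys.argv[2])
m=((zm>0)&(h>lo)&(h<hi)&(r<1)).astype(np.uint8)
n,L,S,C=cv2.connectedComponentsWithStats(m)
for i in range(1,n):
    if S[i,4]<60: continue
    Q=P[L==i]; c,rad=cv2.minEnclosingCircle(Q[:,:2].astype(np.float32)*1000)
    print(C[i].round(),S[i,4],'c',np.round(c,1),'r',round(rad,1),'z',np.percentile(Q[:,2],[5,50,95]).round(4),'tool',(T[1].inv().apply(np.array([c[0]/1e3,c[1]/1e3,lo])-T[0])*1e3).round(1)[:2])
E
python3 circ.py .0185 .026
```

```text
[422.   8.] 107 c [307.9 178.2] r 13.4 z [0.0186 0.0192 0.0202] tool [202.   96.5]
[540.  76.] 441 c [294.9 327.1] r 72.9 z [0.0196 0.0235 0.0258] tool [151.3 237. ]
[55. 43.] 204 c [ 471.3 -188.3] r 17.3 z [0.0191 0.0207 0.0248] tool [ 207.7 -304.7]
[53. 97.] 177 c [ 533.3 -162.3] r 14.1 z [0.0188 0.0205 0.0243] tool [ 140.5 -307.2]
[505. 116.] 1966 c [360.8 298.8] r 38.0 z [0.0224 0.0249 0.0258] tool [103.3 183.7]
[263. 138.] 676 c [490.4  93.8] r 15.9 z [0.0197 0.0214 0.0227] tool [ 71.9 -56.8]
[392. 153.] 1881 c [451.4 212. ] r 26.1 z [0.0199 0.0214 0.0226] tool [57.6 66.9]
[ 53. 145.] 160 c [ 584.7 -140.7] r 13.4 z [0.0187 0.0206 0.0237] tool [  84.8 -309.2]
[ 55. 183.] 134 c [ 625.1 -124.8] r 12.0 z [0.0188 0.0207 0.0238] tool [  41.5 -311.8]
[322. 204.] 336 c [525.8 171.9] r 12.0 z [0.0187 0.0194 0.0208] tool [ 6.9 -0.7]
[622. 209.] 69 c [362.2 512. ] r 13.9 z [0.019  0.0216 0.0255] tool [ 12.6 376.6]
[253. 250.] 2269 c [598.3 127.8] r 31.1 z [0.02   0.0214 0.0227] tool [-40.4 -71.2]
[377. 278.] 968 c [572.3 256.8] r 21.0 z [0.0197 0.0213 0.0225] tool [-70.9  56.7]
[ 57. 313.] 128 c [801.7 -92.2] r 28.3 z [0.0186 0.0191 0.0203] tool [-132.5 -356.3]
[490. 354.] 284 c [604.2 437.5] r 16.5 z [0.0188 0.0217 0.0245] tool [-175.8  207.4]
[611. 374.] 60 c [568.  693.7] r 16.6 z [0.0192 0.023  0.0257] tool [-250.6  455. ]
[282. 382.] 116 c [737.5 218.6] r 14.2 z [0.019  0.022  0.0254] tool [-204.8  -47.4]
[321. 400.] 106 c [744.6 271.9] r 11.2 z [0.0188 0.0207 0.0236] tool [-233.6   -1.9]
[293. 416.] 366 c [791.4 245.9] r 30.8 z [0.0187 0.0208 0.0231] tool [-265.2  -45.2]
```

```bash
python3 -m creep '[[[36,-28,40],[0,0,0]],[[36,-29,40],[0,0,0]],[[0,0,50],[0,0,0]],[[0,0,40],[0,0,0]],[[0,0,30],[0,0,0]],[[0,0,0],[0,0,0]]]' 48 && python3 circ.py .018 .026 | head -4; python3 look.py w2 wheel_1_center
```

```text
clock: 3.85
eef_pos: [0.4881, 0.093, 0.0293]
tool_rot: [-0.215, 0.977, 0.0, -0.003]
ft_force: [-0.4, 0.1, 0.6]
grip_width: 0.0483
grasp_force: 0.0
[619.  56.] 628 c [306.9 174. ] r 22.1 z [0.0181 0.0189 0.0201] tool [130.3 149.6]
[322. 312.] 2800 c [489.6  93.8] r 16.3 z [0.0195 0.0213 0.0224] tool [-1.8  0.2]
[546. 326.] 4263 c [451.3 211.6] r 26.5 z [0.0192 0.0213 0.0223] tool [-16.5 123.1]
[476. 472.] 283 c [569.2 251.3] r 15.6 z [0.0184 0.0211 0.0221] tool [-140.2  109.6]
[0.4897 0.0933 0.0309] yaw -155.14 tilt [-0.002 -0.    -1.   ]
```

View pics/w2.png

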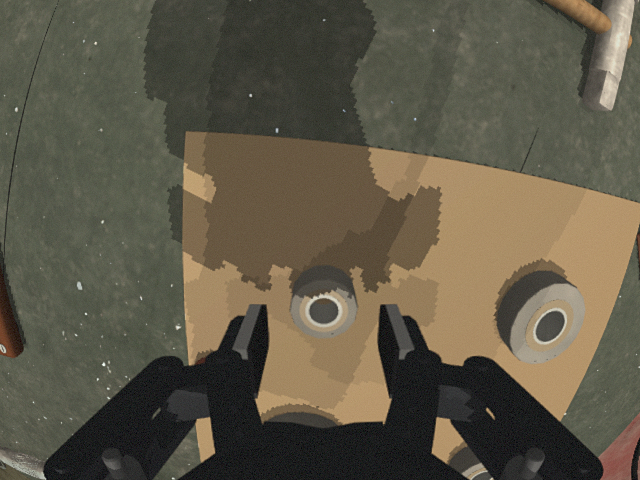

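The wheel 1 sits at (323,312), centred between the fingertips (260 and 385). Descend and grip.

```bash
python3 -m creep '[[[0,0,15],[0,0,0]],[[0,0,11],[0,0,0]],[[0,0,0],[0,0,0]]]' && python3 -m creep '[[[0,0,0],[0,0,0]],[[0,0,0],[0,0,0]],[[0,0,0],[0,0,0]],[[0,0,0],[0,0,0]]]' 20 && python3 -m creep '[[[0,0,-30],[0,0,0]],[[0,0,-45],[0,0,0]],[[0,0,-45],[0,0,0]],[[0,0,0],[0,0,0]]]'
```

```text
clock: 4.38
eef_pos: [0.4893, 0.0933, 0.0042]
tool_rot: [-0.215, 0.977, 0.0, -0.001]
ft_force: [-0.7, 0.7, 0.9]
grip_width: 0.048
grasp_force: 0.0
clock: 4.88
eef_pos: [0.4908, 0.0936, 0.0056]
tool_rot: [-0.215, 0.977, 0.0, 0.0]
ft_force: [0.2, 0.2, 1.9]
grip_width: 0.0303
grasp_force: 59.4
clock: 5.38
eef_pos: [0.4934, 0.0941, 0.1292]
tool_rot: [-0.215, 0.977, -0.0, 0.004]
ft_force: [-0.2, 0.7, -0.9]
grip_width: 0.0302
grasp_force: 59.4
```

```bash
python3 -m creep '[[[-6,-40,0],[0,0,0]],[[-6,-55,0],[0,0,0]],[[-6,-60,0],[0,0,0]],[[-6,-60,0],[0,0,0]],[[-6,-40,0],[0,0,0]],[[0,0,0],[0,0,0]],[[0,0,0],[0,0,0]],[[0,0,0],[0,0,0]]]' && python3 look.py w3 pin_{1,2,3,4}_seat; python3 circ.py .020 .0225; python3 circ.py .028 .055
```

```text
clock: 6.38
eef_pos: [0.624, -0.1239, 0.1248]
tool_rot: [-0.216, 0.976, 0.0, -0.001]
ft_force: [0.5, -1.2, -0.6]
grip_width: 0.0298
grasp_force: 59.5
[ 0.624  -0.1239  0.1248] yaw -155.04 tilt [-0.002  0.001 -1.   ]
pin_1_seat [323.2 245.5] 0.9 [ 0.6236 -0.1236  0.021 ] tool mm [1.000e-01 4.000e-01 1.038e+02]
pin_3_seat [326.3 101.3] 0.77 [ 0.5339 -0.1633  0.021 ] tool mm [ 98.2   2.2 103.9]
pin_3_seat [332.3   7.3] 0.5 [ 0.4732 -0.1873  0.021 ] tool mm [163.4   6.1 104. ]
pin_4_seat [332.3   5.7] 0.74 [ 0.4721 -0.1878  0.021 ] tool mm [164.6   6.1 104. ]
pin_4_seat [572.4 326.4] 0.63 [0.5973 0.117  0.021 ] tool mm [-77.6 229.6 104. ]
[333.  15.] 352 c [ 473.7 -187.6] r 14.8 z [0.0201 0.0207 0.0219] tool [163.7   6.5]
[25. 74.] 683 c [ 595.7 -425.6] r 35.7 z [0.0201 0.0207 0.0219] tool [ 153.4 -260.7]
[328. 101.] 452 c [ 532.9 -163.3] r 12.8 z [0.0201 0.0206 0.0217] tool [99.7  3.6]
[  2. 156.] 86 c [ 669.8 -417.5] r 10.8 z [0.0201 0.0208 0.0219] tool [  82.8 -284.7]
[325. 180.] 378 c [ 583.5 -142.2] r 11.6 z [0.0201 0.0207 0.0217] tool [45.   1.4]
[ 40. 277.] 494 c [ 763.  -356.3] r 39.1 z [0.0202 0.0212 0.0223] tool [ -27.5 -268.4]
[323. 241.] 237 c [ 624.9 -124.9] r 9.9 z [0.0201 0.0206 0.0216] tool [ 0.2 -0.4]
[577. 328.] 1655 c [598.3 127.2] r 31.4 z [0.0203 0.0213 0.0222] tool [-82.1 239.4]
[333.   7.] 429 c [ 473.5 -188.2] r 10.0 z [0.0291 0.0377 0.0481] tool [164.1   6.2]
[329.  98.] 503 c [ 532.8 -163.3] r 8.1 z [0.0322 0.0447 0.0509] tool [99.8  3.8]
[325. 183.] 312 c [ 583.5 -142.1] r 6.6 z [0.0317 0.041  0.0507] tool [44.9  1.6]
[322. 251.] 218 c [ 624.3 -125.4] r 4.8 z [0.03   0.0385 0.0497] tool [ 0.9 -0.4]
```

View pics/w3.png

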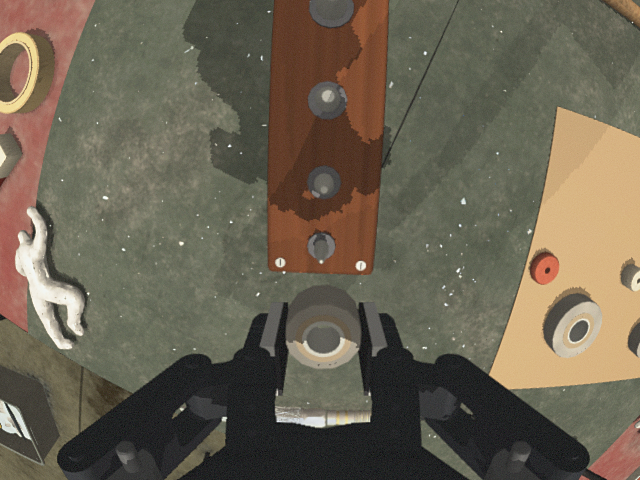

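Pin 1 is right under the held wheel (pins at columns ~323, rows 246/183/100/8); wheel seats with TCP at z ≈ 0.0246.

```bash
python3 -m creep '[[[0.5,-0.5,35],[0,0,0]],[[0,0,25],[0,0,0]],[[0,0,12],[0,0,0]],[[0,0,12],[0,0,0]],[[0,0,8],[0,0,0]],[[0,0,8],[0,0,0]],[[0,0,0],[0,0,0]],[[0,0,0],[0,0,0]]]'
```

```text
clock: 7.72
eef_pos: [0.6249, -0.126, 0.0257]
tool_rot: [-0.215, 0.977, -0.0, 0.0]
ft_force: [-0.1, 0.7, -0.6]
grip_width: 0.03
grasp_force: 59.5
```

```bash
python3 -m creep '[[[0,0,1],[0,0,0]],[[0,0,0],[0,0,0]]]' && python3 -m creep '[[[0,0,0],[0,0,0]],[[0,0,0],[0,0,0]],[[0,0,0],[0,0,0]]]' 48 && python3 -m creep '[[[0,0,-35],[0,0,0]],[[0,0,-45],[0,0,0]],[[0,0,-45],[0,0,0]],[[0,0,0],[0,0,0]],[[0,0,0],[0,0,0]]]' 60 && python3 circ.py .036 .046
```

```text
clock: 7.98
eef_pos: [0.6249, -0.126, 0.0247]
tool_rot: [-0.215, 0.977, -0.0, 0.0]
ft_force: [-0.2, 0.3, 0.7]
grip_width: 0.0301
grasp_force: 59.6
clock: 8.35
eef_pos: [0.6246, -0.1259, 0.0242]
tool_rot: [-0.215, 0.977, 0.0, -0.0]
ft_force: [0.9, -0.1, -0.0]
grip_width: 0.0481
grasp_force: 0.0
clock: 8.98
eef_pos: [0.6244, -0.1258, 0.149]
tool_rot: [-0.215, 0.977, 0.0, -0.0]
ft_force: [0.8, -0.3, -0.1]
grip_width: 0.0599
grasp_force: 0.0
[333.  16.] 199 c [ 473.6 -188.3] r 8.9 z [0.0367 0.0408 0.0454] tool [163.    6.8]
[329. 103.] 148 c [ 533.1 -163.3] r 7.2 z [0.0367 0.0409 0.0455] tool [98.5  4.4]
[326. 179.] 99 c [ 583.1 -142.1] r 5.5 z [0.0365 0.0408 0.0454] tool [44.3  2.6]
[323. 243.] 1243 c [ 624.5 -126. ] r 16.2 z [0.0384 0.0403 0.0415] tool [-0.1 -0.2]
[324. 242.] 70 c [ 624.3 -124.9] r 3.8 z [0.0364 0.0402 0.0449] tool [-0.3  0.9]
```

```bash
python3 -m creep '[[[-10,30,0],[0,0,0]],[[-16,52,0],[0,0,0]],[[-16,52,0],[0,0,0]],[[-16,52,0],[0,0,0]],[[-16,52,0],[0,0,0]],[[-16,52,0],[0,0,0]],[[-14,49,30],[0,0,0]],[[-10,30,30],[0,0,0]],[[0,0,30],[0,0,0]],[[0,0,0],[0,0,0]],[[0,0,0],[0,0,0]]]' && python3 look.py w4;  python3 circ.py .018 .026
```

```text
clock: 10.4
eef_pos: [0.5729, 0.2564, 0.0593]
tool_rot: [-0.215, 0.977, -0.0, -0.0]
ft_force: [-0.9, 0.6, 0.8]
grip_width: 0.0599
grasp_force: 0.0
[0.5729 0.2564 0.0593] yaw -155.15 tilt [-0.001 -0.    -1.   ]
[345.  38.] 6112 c [451.8 212.4] r 26.1 z [0.02   0.0214 0.0227] tool [129.1  11.1]
[548.  10.] 1394 c [368.9 306.7] r 35.0 z [0.0198 0.0247 0.0258] tool [164.8 131.4]
[211. 135.] 1422 c [526.  172.5] r 12.1 z [0.0183 0.0193 0.0205] tool [ 78.6 -56.2]
[106. 226.] 6027 c [598.5 128.5] r 31.3 z [0.0198 0.0214 0.0225] tool [  31.3 -126.6]
[324. 279.] 3752 c [572.7 257.2] r 21.2 z [0.0199 0.0214 0.0224] tool [0.7 1. ]
[593. 317.] 179 c [523.  438.2] r 10.3 z [0.0183 0.0216 0.0255] tool [-30.3 186.1]
[185. 443.] 272 c [739.7 222.9] r 15.3 z [0.0187 0.0221 0.0256] tool [-136.6 -100.3]
[635. 440.] 68 c [612.  642.9] r 10.6 z [0.0185 0.0227 0.0257] tool [-197.   334.6]
[615. 469.] 75 c [655.2 659.2] r 9.7 z [0.0187 0.0225 0.0257] tool [-243.   331.2]
```

View pics/w4.png

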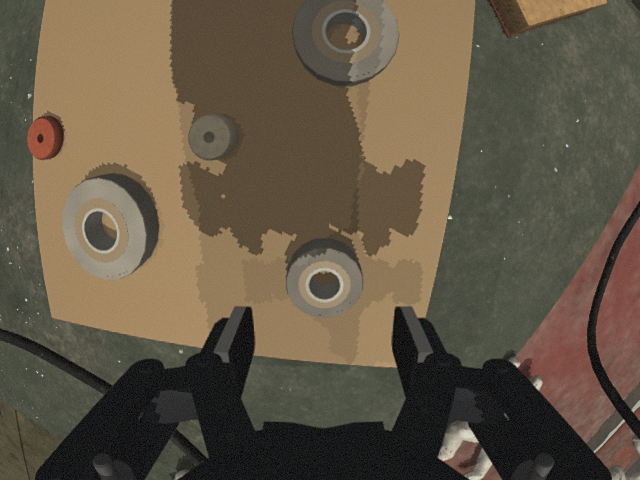

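Wheel 2 at (324,282), centred between the fingers; nothing in the way.

```bash
python3 -m creep '[[[0.5,1,25],[0,0,0]],[[0,0,20],[0,0,0]],[[0,0,10],[0,0,0]],[[0,0,0],[0,0,0]],[[0,0,0],[0,0,0]]]' && python3 -m creep '[[[0,0,0],[0,0,0]],[[0,0,0],[0,0,0]],[[0,0,0],[0,0,0]],[[0,0,0],[0,0,0]]]' 30 && python3 -m creep '[[[0,0,-30],[0,0,0]],[[0,0,-45],[0,0,0]],[[0,0,-45],[0,0,0]],[[0,0,0],[0,0,0]],[[0,0,0],[0,0,0]]]'
```

```text
clock: 11.12
eef_pos: [0.573, 0.2578, 0.0056]
tool_rot: [-0.215, 0.977, 0.0, 0.001]
ft_force: [0.1, 0.4, -0.5]
grip_width: 0.0604
grasp_force: 0.0
clock: 11.62
eef_pos: [0.5731, 0.258, 0.006]
tool_rot: [-0.215, 0.977, 0.0, 0.001]
ft_force: [0.1, -0.9, 5.5]
grip_width: 0.0397
grasp_force: 60.7
clock: 12.25
eef_pos: [0.5715, 0.2574, 0.1238]
tool_rot: [-0.215, 0.977, -0.0, -0.0]
ft_force: [-1.2, -0.3, -1.0]
grip_width: 0.0396
grasp_force: 60.6
```

```bash
python3 -m creep '[[[13,-30,0],[0,0,0]],[[22,-52,0],[0,0,0]],[[22,-52,0],[0,0,0]],[[22,-52,0],[0,0,0]],[[22,-52,0],[0,0,0]],[[22,-52,0],[0,0,0]],[[22,-47,0],[0,0,0]],[[13,-30,0],[0,0,0]],[[0,0,0],[0,0,0]],[[0,0,0],[0,0,0]],[[0,0,0],[0,0,0]]]' && python3 look.py w5;  python3 circ.py .028 .055
```

```text
clock: 13.62
eef_pos: [0.5826, -0.1405, 0.1235]
tool_rot: [-0.216, 0.976, 0.0, -0.001]
ft_force: [0.6, 0.2, -0.6]
grip_width: 0.0397
grasp_force: 60.6
[ 0.5826 -0.1405  0.1235] yaw -155.02 tilt [-0.002  0.001 -1.   ]
[328.  66.] 776 c [ 473.1 -188.2] r 9.9 z [0.0321 0.0479 0.0511] tool [119.5   3. ]
[324. 168.] 486 c [ 532.8 -163.2] r 8.0 z [0.0318 0.0444 0.0509] tool [54.8  0.5]
[320. 252.] 347 c [ 582.9 -142.4] r 6.2 z [0.0303 0.0406 0.0505] tool [ 0.7 -1.8]
[323. 325.] 176 c [ 629. -119.] r 8.7 z [0.0393 0.0405 0.0501] tool [-51.   -0.1]
```

View pics/w5.png

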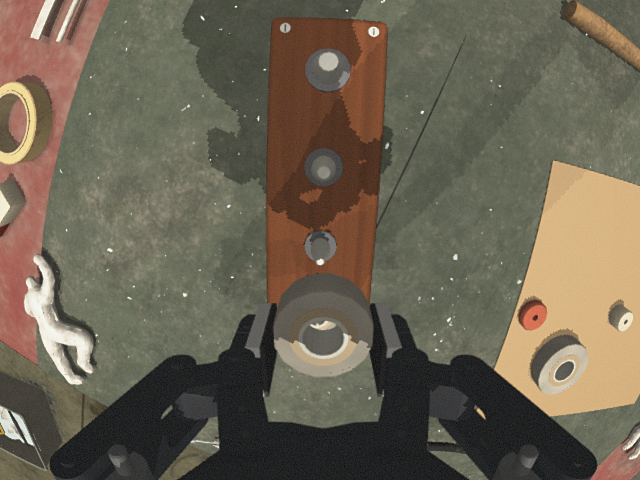

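Pin 2 at (320,250) is 0.7/-1.7 mm from the tool axis in tool x/y; correct and lower.

```bash
python3 -m creep '[[[0.7,-1.6,33],[0,0,0]],[[0,0,25],[0,0,0]],[[0,0,12],[0,0,0]],[[0,0,12],[0,0,0]],[[0,0,8],[0,0,0]],[[0,0,8],[0,0,0]],[[0,0,1],[0,0,0]],[[0,0,0],[0,0,0]],[[0,0,0],[0,0,0]]]' && python3 -m creep '[[[0,0,0],[0,0,0]],[[0,0,0],[0,0,0]],[[0,0,0],[0,0,0]]]' 58 && python3 -m creep '[[[0,0,-35],[0,0,0]],[[0,0,-45],[0,0,0]],[[0,0,-45],[0,0,0]],[[0,0,0],[0,0,0]],[[0,0,0],[0,0,0]]]' 70 && python3 circ.py .036 .046
```

```text
clock: 14.85
eef_pos: [0.5834, -0.1438, 0.0257]
tool_rot: [-0.215, 0.977, -0.0, 0.0]
ft_force: [-0.3, 0.3, -0.8]
grip_width: 0.0396
grasp_force: 60.6
clock: 15.22
eef_pos: [0.5832, -0.1437, 0.0255]
tool_rot: [-0.215, 0.977, -0.0, 0.0]
ft_force: [0.1, -0.4, -0.7]
grip_width: 0.058
grasp_force: 0.0
clock: 15.85
eef_pos: [0.5828, -0.1436, 0.1501]
tool_rot: [-0.215, 0.977, 0.0, -0.0]
ft_force: [-0.8, 1.6, -0.2]
grip_width: 0.07
grasp_force: 0.0
[331.  78.] 174 c [ 473.1 -188.3] r 9.1 z [0.0365 0.0411 0.0452] tool [118.3   5.6]
[327. 165.] 130 c [ 532.5 -163.4] r 7.0 z [0.0364 0.0409 0.0454] tool [53.9  3.2]
[323. 241.] 2285 c [ 582.9 -143.6] r 21.3 z [0.0383 0.0404 0.0417] tool [-0.1 -0.1]
[321. 298.] 1126 c [ 624.2 -126.1] r 16.1 z [0.0376 0.0402 0.0416] tool [-44.9  -1.6]
```

```bash
python3 -m creep '[[[-3,32,0],[0,0,0]],[[-4,52,0],[0,0,0]],[[-4,52,0],[0,0,0]],[[-4,52,0],[0,0,0]],[[-4,52,0],[0,0,0]],[[-4,52,0],[0,0,0]],[[-4,54,30],[0,0,0]],[[-4,32,30],[0,0,0]],[[0,0,30],[0,0,0]],[[0,0,0],[0,0,0]],[[0,0,0],[0,0,0]]]' && python3 circ.py .018 .026
```

```text
clock: 17.27
eef_pos: [0.4522, 0.212, 0.0604]
tool_rot: [-0.215, 0.977, -0.0, -0.0]
ft_force: [-0.1, 0.3, 0.1]
grip_width: 0.0701
grasp_force: 0.0
[377.  13.] 360 c [315.4 179.4] r 10.9 z [0.0181 0.0187 0.0198] tool [137.8  27.9]
[578. 104.] 1129 c [292.6 315. ] r 60.9 z [0.0193 0.0231 0.0258] tool [101.5 160.5]
[531. 203.] 6599 c [360.6 299.5] r 38.5 z [0.0217 0.0249 0.0258] tool [ 46.4 118. ]
[324. 278.] 5779 c [451.  212.2] r 26.0 z [0.02   0.0214 0.0224] tool [1.  0.7]
[104. 376.] 177 c [589.2 104.7] r 17.3 z [0.0185 0.0211 0.0221] tool [ -79.3 -154.9]
```

```bash
python3 -m creep '[[[1,0.7,25],[0,0,0]],[[0,0,20],[0,0,0]],[[0,0,10],[0,0,0]],[[0,0,1],[0,0,0]],[[0,0,0],[0,0,0]],[[0,0,0],[0,0,0]]]' && python3 -m creep '[[[0,0,0],[0,0,0]],[[0,0,0],[0,0,0]],[[0,0,0],[0,0,0]],[[0,0,0],[0,0,0]]]' 40 && python3 -m creep '[[[0,0,-30],[0,0,0]],[[0,0,-45],[0,0,0]],[[0,0,-45],[0,0,0]],[[0,0,0],[0,0,0]],[[0,0,0],[0,0,0]]]'
```

```text
clock: 18.08
eef_pos: [0.4517, 0.2129, 0.0052]
tool_rot: [-0.215, 0.977, 0.0, 0.001]
ft_force: [0.6, -0.9, 1.4]
grip_width: 0.07
grasp_force: 0.0
clock: 18.58
eef_pos: [0.4516, 0.2128, 0.0053]
tool_rot: [-0.215, 0.977, 0.0, 0.001]
ft_force: [-0.8, 0.3, 5.2]
grip_width: 0.0491
grasp_force: 62.5
clock: 19.2
eef_pos: [0.4505, 0.2124, 0.1239]
tool_rot: [-0.215, 0.977, -0.0, -0.0]
ft_force: [-0.5, 0.0, -1.1]
grip_width: 0.0493
grasp_force: 62.5
```

```bash
python3 -m creep '[[[7,-32,0],[0,0,0]],[[11,-52,0],[0,0,0]],[[12,-52,0],[0,0,0]],[[12,-52,0],[0,0,0]],[[12,-52,0],[0,0,0]],[[12,-52,0],[0,0,0]],[[11,-52,0],[0,0,0]],[[7,-32,0],[0,0,0]],[[0,0,0],[0,0,0]],[[0,0,0],[0,0,0]],[[0,0,0],[0,0,0]]]' && python3 look.py w6;  python3 circ.py .028 .055
```

```text
clock: 20.58
eef_pos: [0.5323, -0.1626, 0.1236]
tool_rot: [-0.216, 0.976, 0.001, -0.001]
ft_force: [0.3, 0.6, -0.8]
grip_width: 0.0488
grasp_force: 62.5
[ 0.5323 -0.1626  0.1236] yaw -155.03 tilt [-0.002  0.001 -1.   ]
[326. 152.] 753 c [ 472.4 -188.4] r 10.0 z [0.0327 0.0484 0.0512] tool [65.4  1.9]
[322. 251.] 471 c [ 532.4 -163.3] r 8.0 z [0.0304 0.0412 0.0506] tool [ 0.3 -0.6]
[323. 325.] 364 c [ 581.4 -140.1] r 12.6 z [0.0317 0.0402 0.0468] tool [-53.9  -0.3]
[313. 388.] 178 c [ 631.1 -123.8] r 13.2 z [0.0393 0.0403 0.0417] tool [-105.8   -6.6]
```

View pics/w6.png

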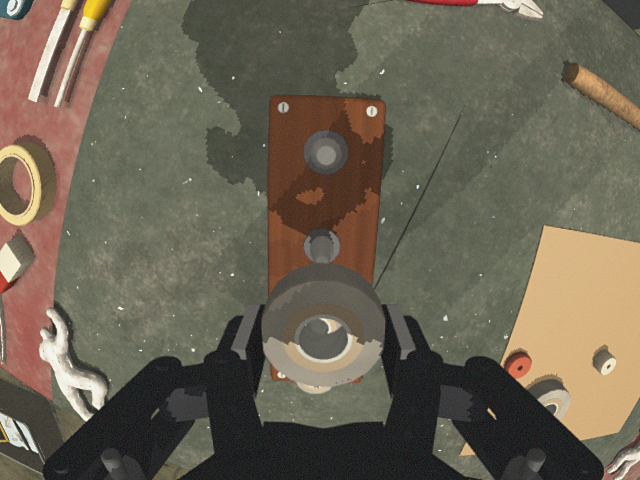

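Wheel 3 is held at (323,335), pin 3 at (322,247) on-axis within 1 mm.

```bash
python3 -m creep '[[[0.3,-0.4,33],[0,0,0]],[[0,0,25],[0,0,0]],[[0,0,12],[0,0,0]],[[0,0,12],[0,0,0]],[[0,0,8],[0,0,0]],[[0,0,8],[0,0,0]],[[0,0,2],[0,0,0]],[[0,0,0],[0,0,0]],[[0,0,0],[0,0,0]]]' && python3 -m creep '[[[0,0,0],[0,0,0]],[[0,0,0],[0,0,0]],[[0,0,0],[0,0,0]]]' 68 && python3 -m creep '[[[0,0,-35],[0,0,0]],[[0,0,-45],[0,0,0]],[[0,0,-45],[0,0,0]],[[0,0,0],[0,0,0]],[[0,0,0],[0,0,0]]]' 80 && python3 circ.py .036 .046
```

```text
clock: 21.8
eef_pos: [0.5332, -0.1646, 0.0246]
tool_rot: [-0.215, 0.977, -0.0, 0.0]
ft_force: [0.4, -0.2, -0.5]
grip_width: 0.0494
grasp_force: 62.6
clock: 22.18
eef_pos: [0.533, -0.1645, 0.0244]
tool_rot: [-0.215, 0.977, -0.0, 0.0]
ft_force: [0.1, 0.0, 1.0]
grip_width: 0.0681
grasp_force: 0.0
clock: 22.8
eef_pos: [0.5325, -0.1643, 0.1489]
tool_rot: [-0.215, 0.977, 0.0, -0.0]
ft_force: [-0.0, 0.8, -0.8]
grip_width: 0.0802
grasp_force: 0.0
[327. 149.] 181 c [ 472.6 -188.5] r 9.0 z [0.0365 0.0405 0.0452] tool [64.5  3.2]
[322. 242.] 3418 c [ 533.  -164.4] r 26.3 z [0.0388 0.0403 0.0415] tool [-0.4 -0.4]
[324. 240.] 152 c [ 532.1 -163.8] r 7.1 z [0.037  0.0413 0.0455] tool [0.1 0.5]
[319. 309.] 1913 c [ 582.5 -143.8] r 21.2 z [0.0376 0.0403 0.0416] tool [-54.   -2.5]
[318. 357.] 919 c [ 624.1 -125.9] r 16.0 z [0.0372 0.0401 0.0415] tool [-99.3  -3.8]
```

```bash
python3 -m creep '[[[-19,25,0],[0,0,0]],[[-32,41,0],[0,0,0]],[[-33,43,0],[0,0,0]],[[-33,43,0],[0,0,0]],[[-33,43,0],[0,0,0]],[[-33,43,40],[0,0,0]],[[0,0,30],[0,0,0]],[[0,0,20],[0,0,0]],[[0,0,0],[0,0,0]],[[0,0,0],[0,0,0]]]' && python3 look.py w7; python3 circ.py .018 .026
```

```text
clock: 24.1
eef_pos: [0.5978, 0.1245, 0.062]
tool_rot: [-0.215, 0.977, 0.0, -0.0]
ft_force: [-0.3, -0.3, 0.9]
grip_width: 0.0804
grasp_force: 0.0
[0.5978 0.1245 0.062 ] yaw -155.14 tilt [-0.001 -0.    -1.   ]
[460. 198.] 1234 c [526.  171.6] r 12.1 z [0.0183 0.0193 0.0204] tool [45.9 73.1]
[328. 279.] 7942 c [598.2 127.8] r 31.3 z [0.0201 0.0214 0.0224] tool [-1.2  3. ]
[ 11. 367.] 193 c [795.5 -83.2] r 18.9 z [0.0181 0.0189 0.0202] tool [ -91.6 -271.4]
[614. 417.] 681 c [620.4 437.9] r 31.3 z [0.0183 0.0208 0.0238] tool [-151.7  275.1]
```

View pics/w7.png

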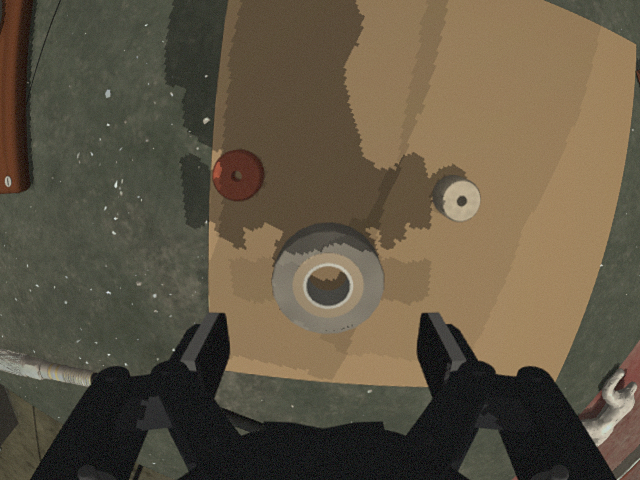

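Wheel 4 at (328,285), felt bobs at (238,175) and (461,200) clear of the fingers' path.

```bash
python3 -m creep '[[[-1,3,25],[0,0,0]],[[0,0,20],[0,0,0]],[[0,0,10],[0,0,0]],[[0,0,3],[0,0,0]],[[0,0,0],[0,0,0]],[[0,0,0],[0,0,0]]]' && python3 -m creep '[[[0,0,0],[0,0,0]],[[0,0,0],[0,0,0]],[[0,0,0],[0,0,0]],[[0,0,0],[0,0,0]]]' 50 && python3 -m creep '[[[0,0,-30],[0,0,0]],[[0,0,-45],[0,0,0]],[[0,0,-45],[0,0,0]],[[0,0,0],[0,0,0]],[[0,0,0],[0,0,0]]]'
```

```text
clock: 24.95
eef_pos: [0.5983, 0.128, 0.0052]
tool_rot: [-0.215, 0.977, 0.0, 0.001]
ft_force: [-1.1, 0.2, 0.1]
grip_width: 0.0797
grasp_force: 0.0
clock: 25.45
eef_pos: [0.5985, 0.128, 0.0056]
tool_rot: [-0.215, 0.977, -0.0, 0.001]
ft_force: [-1.1, -0.5, 6.4]
grip_width: 0.0591
grasp_force: 64.9
clock: 26.08
eef_pos: [0.597, 0.1277, 0.1236]
tool_rot: [-0.215, 0.977, -0.0, -0.0]
ft_force: [-0.3, -0.9, -1.9]
grip_width: 0.0591
grasp_force: 64.8
```

```bash
python3 -m creep '[[[22,-21,0],[0,0,0]],[[38,-36,0],[0,0,0]],[[40,-38,0],[0,0,0]],[[40,-38,0],[0,0,0]],[[40,-38,0],[0,0,0]],[[40,-38,0],[0,0,0]],[[25,-25,0],[0,0,0]],[[0,0,0],[0,0,0]],[[0,0,0],[0,0,0]],[[0,0,0],[0,0,0]]]' && python3 look.py w8;  python3 circ.py .028 .055
```

```text
clock: 27.32
eef_pos: [0.4737, -0.1863, 0.1235]
tool_rot: [-0.216, 0.976, 0.001, -0.001]
ft_force: [-0.2, -0.1, -1.4]
grip_width: 0.0591
grasp_force: 64.8
[ 0.4737 -0.1863  0.1235] yaw -155.02 tilt [-0.001  0.001 -1.   ]
[320. 244.] 490 c [ 472.  -188.7] r 9.8 z [0.0302 0.0397 0.0498] tool [ 2.7 -1.4]
[323. 326.] 768 c [ 521.3 -163.8] r 16.2 z [0.0364 0.0404 0.0423] tool [-52.6   0.3]
[312. 407.] 1192 c [ 600.5 -138.4] r 29.5 z [0.0312 0.0401 0.0461] tool [-135.   -10.1]
```

View pics/w8.png

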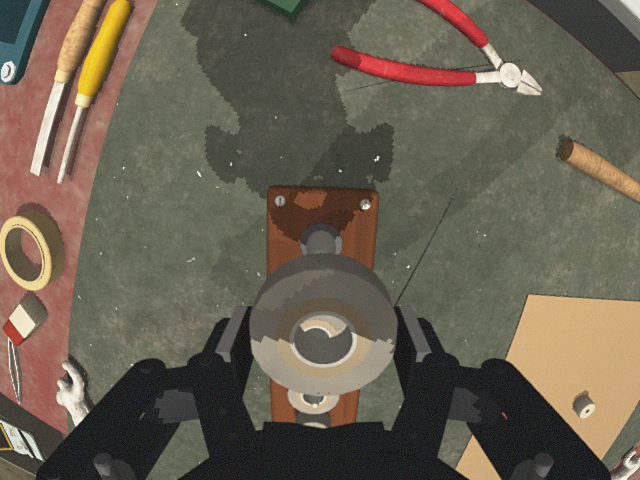

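Wheel 4 held at (323,335), pin 4 at (320,243).

```bash
python3 -m creep '[[[1.7,-0.6,33],[0,0,0]],[[0,0,25],[0,0,0]],[[0,0,12],[0,0,0]],[[0,0,12],[0,0,0]],[[0,0,8],[0,0,0]],[[0,0,8],[0,0,0]],[[0,0,2],[0,0,0]],[[0,0,0],[0,0,0]],[[0,0,0],[0,0,0]]]'
```

```text
clock: 28.55
eef_pos: [0.4725, -0.1889, 0.0246]
tool_rot: [-0.215, 0.977, -0.0, 0.0]
ft_force: [-0.8, 0.2, 2.4]
grip_width: 0.059
grasp_force: 65.1
```

```bash
python3 -m creep '[[[0,0,0],[0,0,0]],[[0,0,0],[0,0,0]],[[0,0,0],[0,0,0]]]' 78 && python3 -m creep '[[[0,0,-35],[0,0,0]],[[0,0,-45],[0,0,0]],[[0,0,-45],[0,0,0]],[[-35,0,-30],[0,0,0]],[[-35,0,-20],[0,0,0]],[[0,0,0],[0,0,0]],[[0,0,0],[0,0,0]],[[0,0,0],[0,0,0]]]' && python3 look.py w9; python3 circ.py .036 .046
```

```text
clock: 28.92
eef_pos: [0.4725, -0.1888, 0.0242]
tool_rot: [-0.215, 0.977, -0.0, 0.0]
ft_force: [0.3, -0.3, 0.1]
grip_width: 0.078
grasp_force: 0.0
clock: 29.92
eef_pos: [0.5344, -0.1595, 0.198]
tool_rot: [-0.215, 0.977, 0.001, -0.001]
ft_force: [1.2, -0.5, -0.4]
grip_width: 0.0778
grasp_force: 0.0
[ 0.5344 -0.1595  0.198 ] yaw -155.17 tilt [-0.003  0.001 -1.   ]
[21. 39.] 348 c [ 478.1 -524.5] r 30.8 z [0.0365 0.0407 0.0453] tool [ 204.2 -307.7]
[322. 144.] 3837 c [ 473.1 -188.6] r 31.1 z [0.0391 0.0404 0.0416] tool [67.6 -0.7]
[  9. 216.] 1368 c [ 701.6 -506.6] r 143.7 z [0.0369 0.0422 0.0456] tool [  -6.2 -385.3]
[322. 142.] 126 c [ 472.7 -188.3] r 9.3 z [0.0365 0.0407 0.0455] tool [67.9 -0.3]
[318. 220.] 2501 c [ 532.4 -164.5] r 26.1 z [0.0389 0.0404 0.0416] tool [ 3.7 -3.8]
[320. 218.] 103 c [ 531.9 -163.5] r 7.1 z [0.0363 0.0403 0.0453] tool [ 3.8 -2.6]
[316. 280.] 1454 c [ 582.3 -144.2] r 21.1 z [0.0382 0.0403 0.0416] tool [-50.1  -6.3]
[315. 324.] 750 c [ 624.2 -125.9] r 16.1 z [0.0374 0.0402 0.0417] tool [-95.8  -7.3]
```

View pics/w9.png

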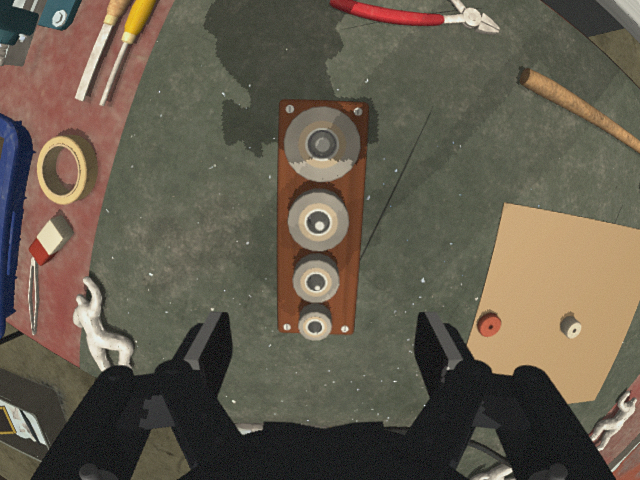

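All four wheels sit flat on their pins, at rows 144, 220, 280 and 325. Their tops are level at about 40.4 mm and the gripper is clear.

```bash
python3 -c "from workcell import workorder; print(workorder.job_done())"
```

```text
the job is handed in; nothing more can be done
None
```

All four wheels are on the rack in size order, smallest on the thinnest pin, each measured flat on its collar and released; I handed the job in at about 30 s on the robot's clock, and no verdict came back.

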